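# Load a specimen cup into the gated cup magazine

## Robot

A 6-joint arm with a two-finger parallel gripper is mounted at the origin on a cart in front of the work surface, level with it; the furniture and walls round the work are solid. World frame = base frame: x ahead of the robot, y to its left, z up, the work surface at z = 0. Lengths are in mm, angles in rad, forces in N, time in s.
With the tool pointing down it reaches from about 400 to 925 mm from the base axis. Payload 12.5 kg.
Tool frame: the origin (TCP) lies between the finger pads; the fingertips stand 14 mm ahead of it and the grasp point (between the pads) lies 5 mm behind it; x points along the fingers, y is the direction in which the jaws open and shut, and the axes are right-handed (so a half turn about x gives the same grasp; the last joint's range is limited). The gripper opens to 95 mm and grips with 3 to 60 N. Pads are 20 mm wide; open, the fingers measure 119 mm over their backs; the gripper's body (75 mm by 180 mm) begins 59 mm behind the grasp point.
Start: joints at [1.152, 0.491, 1.559, -0, 1.092, -0.106], TCP at [192.31, 594.695, 228.661] pointing down, gripper open.
Joint ranges: [-3.1, 3.1], [-0.84, 2.19], [0.05, 2.79], [-1.13, 4.28], [0.06, 2.93], [-2.69, 2.69]. Speed limits (rad/s): [2.22, 2.22, 2.79, 3.14, 3.14, 3.14].

## Interface

Orientations are given as [roll, pitch, yaw] about the fixed x, y, z axes, in that order (R = Rz(yaw) Ry(pitch) Rx(roll)).
In Python, from cell import env, cams gives the robot as it stands.
- The arm moves only by the tool carry_out, never from a script. Its arguments are lists of equal length, an entry for each row: "grip": the closure, from -1 (fully open) to 1 (shut); "linear": the shift along the tool's x, y, z scaled (see below), a list of three; "turn": the turn about the tool's x scaled (see below). In form: {"grip": [grip, ...], "linear": [[tx, ty, tz], ...], "turn": [turn, ...]}. A call has 1 to 5 rows; each row shifts and turns the commanded pose from where the row before left it, along the tool's axes as they then stand; what a row does not reach is not made up. The controller multiplies each number of a shift by 0.5 m and each number of a turn by 180 degrees. A row lasts 1/10 s, in which the tool goes at most 50 mm and 8.59 degrees, less where a joint would pass 70% of its speed; a pose out of reach is approached as far as the arm can. A call with a number of a shift or a turn outside -1 to 1 is refused whole. A call with a gripper value outside its range is refused whole. The fingers move at their own pace and stop on an object; the grip force is fixed at half the most. Time passes only in rows, so rows that do not move let the fingers close. It gives the time, the measured TCP pose, the force and the opening at its end, in the units of the state.
- env.state(): the state, without advancing time (a new reading comes with each control period).
- cams.read_camera(name): name is "side" or "top" or "wrist"; returns the picture (400x640x3 uint8, blue, green, red); there is no depth.
- cams.camera_info(name): a dict with "fx", "fy", "cx", "cy" (pixels), "dist" ([k1, k2, p1, p2, k3] as OpenCV has them; the pictures are not rectified), "view" (4x4, takes a point from world to camera coordinates). Camera axes: x right, y down, z forward; pixel columns grow to the right and rows downward; lengths in mm; the calibration is good to about 2 mm. A picture is of the moment at which its call begins: read the wrist's pose just before it. camera_info takes no time and is no camera call; for the wrist camera it gives the pose at the moment of the call.
- env.job_done(): hands the job in, once; it reports no verdict.
The state is a dict: "t": time; "joints": joint angles; "qvel": joint speeds; "tau": joint torques, N m; "eef_pos": TCP position; "tcp_rot": TCP orientation; "ft_force": force on the tool from outside, world axes, zero at the start; "moment": the same for the moment, N m; "opening": opening from 0.0 (shut) to 1.0 (fully open).
Only numpy, scipy, OpenCV 4.12 (cv2) and the standard library are available. Lean on these libraries where they do the work, as an engineer would, in place of code of your own. Each camera call takes 0.05 s, during which the arm holds its last target. There are 200 camera calls.

## Task

Load the cup with the blue lid into the analyser's cup magazine: stand it in the open entry, then push it along the lane, through the yellow swing gate, until the whole row is felt firm against the end stop, but gently, without ramming the cups. Then take the hand out so that the gate falls shut behind the cup, and leave the waiting orange-lidded cup alone.

Things in the scene. Friction and masses are not known exactly. Their poses are not given: they have to be found in the camera images.
- cup_blue: the specimen cup to load: white body 38 mm in diameter, blue screw lid 42 mm in diameter from 40 to 53 mm above its foot; 25 to 70 g; stands upright on the worktop left or right of the magazine. Light and tall, it tips if bumped: push it slowly (some 30 mm/s) with an upright finger at its lid or body. Origin at the centre of its underside, z up
- cup_row: a cup of the same kind with an orange lid, first of the row, standing loose in the covered lane past the gate. Before it an aluminium end stop with a black thumbscrew, face 50 mm high, closes the lane: clamped anywhere from x = 142 to 180 mm of the magazine and not measured, so found by feel: cups slide with under 1 N, 4 to 10 N on the stop is a firm seat. Origin at the centre of its underside
- cup_orange: another orange-lidded cup of the same kind that stands on the worktop waiting for a later run; leave it standing where it is. Origin at the centre of its underside
- magazine: cup magazine, fixed on the worktop: aluminium base plate 305 x 86 x 6 mm, running from x = -105 to 200 mm. Lane along its +x (the way cups are pushed), y left of that, z up; origin under the plate on the lane's centre line. x < 0: open entry; x > 0: covered lane with the gate and the end stop. No cup may be pressed against the magazine, its gate or its stop with 20 N or more (lids crack)
- entry (a point): point on the entry floor where the cup may be set down: on the centre line, 55 mm before the magazine's origin, 6 mm above the worktop, axes as the magazine's. The floor has a slick white acetal runner. Low funnel guides, tops 28 mm above the worktop, leave 49 mm here for the cup's body and 41 mm at the gate
- gate (a joint): yellow swing gate: leaf 3 mm thick, 9 to 50 mm above the worktop, on an upright pin left of the lane (magazine x = 4, y = 27.5 mm), reaching 48 mm across it. Radians: 0 shut, up to 1.55 swung inward (along the push), the only way it opens. A light spring shuts it: it takes up to 2 N to push a cup through. It can shut once the cup's centre is 70 mm past the origin and the finger is out
- slot (a point): start of the covered lane, on the centre line above the magazine's origin, at the top of the hold-down strips (64.5 mm above the worktop). The clear side plates are 47 mm apart; the clear strips pass 1.5 mm over the lids and leave a slot 35 mm wide, open from above over the whole lane (their fronts bend up as a lead-in, to 75 mm): a finger can follow the cup in it, but no cup passes through it
There are look-alikes about, which are no part of the job. Leave any turquoise look-alike of the cup_row alone.

How it is judged (in metres and radians):
On the way, in this order (a step that is already met when the one before it is completed fails the run):
1. the blue-lidded cup is in the gate's mouth with the gate swung open by it (value of joint gate above 0.4 rad and x of cup_blue in the frame of magazine between 0 and 0.06 m and z of cup_blue in the frame of magazine below 0.012 m), for 0.05 s.
2. the row (the blue-lidded cup behind the orange-lidded one) is pressed with at least 2.5 N against the end stop (contact force between cup_row and magazine above 2.5 N and contact force between cup_row and cup_blue above 1.5 N and x of cup_row in the frame of magazine above 0.115 m), for 0.02 s.
At the end, for the whole second after the job is handed in: Row pressed once with 2.5 N or more on the end stop; blue-lidded cup upright (0.1 rad), at rest on the lane floor, at least 66 mm past the magazine's origin and within 47 mm (centres) of the orange-lidded cup before it, which is upright, at least 115 mm past the origin; gate shut (below 0.08 rad) (value of joint gate below 0.08 rad and x of cup_blue in the frame of magazine above 0.066 m and horizontal distance between cup_blue and cup_row below 0.047 m and x of cup_row in the frame of magazine above 0.115 m and angle between each of cup_blue, cup_row's own z axis and vertical below 0.1 rad and z of cup_blue in the frame of magazine below 0.01 m and linear speed of each of cup_blue, cup_row below 0.01 m/s); the robot touches nothing.
It fails at once if the row is rammed: 20 N or more between the first cup and the magazine (contact force between cup_row and magazine above 20 N).
It fails at once if the blue-lidded cup is jammed against the magazine or its gate with 20 N or more (contact force between cup_blue and magazine above 20 N).
It fails at once if the waiting orange-lidded cup is moved by more than 20 mm or tipped (distance of cup_orange from where it was at the start of the episode above 0.02 m or angle between cup_orange's own z axis and vertical above 0.4 rad).
It also fails if it takes over 58 s, if anything falls off the work surface, if the arm or the gripper's body presses on something with over 40 N, if the wrist force passes 120 N, or if a joint passes its speed limit or range.

## Working session

There is one attempt and no reset: what is moved stays moved. The work goes in short steps, Python scripts to look and compute and a tool call to move; the robot and the scene stay as the last step left them, time stands still between calls to the robot, and variables do not carry over. Pictures are saved under pics/ and viewed, about 8 in all and at most 12, crops included, and the job is handed in when it is done.

Besides the shell and the picture viewer there is one more tool, called after "Request:" by a JSON object that holds its "method" and its "body", one argument or row to a line. carry_out: Moves the arm, as the interface text tells. Shifts and turns lie within -1 to 1; 1 stands for 0.5 m of shift or 180 degrees of turn. Its arguments: {"type":"object","properties":{"grip":{"type":"array"},"linear":{"type":"array"},"turn":{"type":"array"}},"required":["grip","linear","turn"]}

```bash
mkdir -p pics; ls; cat > h.py <<'E'
import numpy as np, cv2
from cell import env, cams
def K(n):
    i=cams.camera_info(n); return np.array([[i["fx"],0,i["cx"]],[0,i["fy"],i["cy"]],[0,0,1.]]),np.array(i["dist"],float),np.array(i["view"],float)
def ray(n,uv,V=None):
    k,d,v=K(n); v=v if V is None else V
    p=cv2.undistortPoints(np.array(uv,float).reshape(-1,1,2),k,d).reshape(-1,2)
    R,t=v[:3,:3],v[:3,3]; return -R.T@t,(R.T@np.c_[p,np.ones(len(p))].T).T
def onplane(n,uv,z,V=None):
    c,d=ray(n,uv,V); return c+d*((z-c[2])/d[:,2])[:,None]
def proj(n,P):
    k,d,v=K(n); return cv2.projectPoints(np.array(P,float).reshape(-1,1,3),cv2.Rodrigues(v[:3,:3])[0],v[:3,3],k,d)[0].reshape(-1,2)
def blobs(im,lo,hi,amin=30):
    m=cv2.inRange(cv2.cvtColor(im,cv2.COLOR_BGR2HSV),np.array(lo),np.array(hi))
    n,l,s,c=cv2.connectedComponentsWithStats(m)
    return [(s[i].tolist(),c[i].round(1).tolist()) for i in range(1,n) if s[i,4]>=amin]
E
python3 - <<'E'
from h import *
print(env.state())
for n in("top","side"):
    im=cams.read_camera(n); cv2.imwrite(f"pics/{n}0.png",im)
    k,d,v=K(n);print(n,k[0,0],d,(-v[:3,:3].T@v[:3,3]).round(),v[:3,:3].round(2).tolist())
    for nm,lo,hi in(("blue",(100,100,50),(130,255,255)),("or",(5,130,80),(20,255,255)),("yel",(22,130,80),(35,255,255)),("turq",(80,100,50),(98,255,255))):
        print(nm,blobs(im,lo,hi))
E
```

```text
pics
{'t': 0.0, 'joints': array([ 1.15238418e+00,  4.91579940e-01,  1.55949812e+00,  4.78283550e-06,
        1.09167702e+00, -1.05584302e-01]), 'qvel': array([6.89430411e-04, 1.60732004e-04, 8.34671514e-05, 1.75604810e-03,
       1.67131332e-03, 6.38879317e-04]), 'tau': array([-3.64290991e-04, -6.12645006e+01, -2.58192819e+01,  6.93344395e-02,
        4.81501746e-02, -6.55046006e-05]), 'eef_pos': array([192.21177822, 594.45182284, 228.03231648]), 'tcp_rot': array([-1.68002964,  1.56963389, -1.99285969]), 'ft_force': array([-0.36925512, -0.18071957,  0.2411563 ]), 'moment': array([ 0.05039506, -0.04060625, -0.02543307]), 'opening': 1.0020113987653705}
top 508.1265702271069 [0.04817523 0.         0.         0.         0.        ] [ 371.   -2. 1265.] [[0.0, -1.0, 0.01], [-0.99, -0.0, -0.16], [0.16, -0.01, -0.99]]
blue [([34, 113, 44, 20, 409], [54.6, 125.4]), ([205, 221, 18, 17, 240], [213.2, 229.1]), ([188, 265, 14, 14, 71], [194.3, 271.5])]
or [([0, 0, 461, 68, 7975], [178.5, 52.7]), ([465, 48, 175, 20, 2074], [556.9, 59.1]), ([291, 144, 15, 18, 207], [297.6, 152.3]), ([445, 184, 13, 14, 132], [451.4, 190.4]), ([485, 217, 8, 13, 40], [488.4, 223.0]), ([99, 221, 7, 7, 30], [101.7, 223.4]), ([411, 224, 18, 18, 252], [419.6, 232.5])]
yel []
turq [([356, 219, 18, 18, 250], [364.2, 227.1]), ([461, 299, 24, 15, 318], [473.0, 305.8])]
side 418.5678980957222 [-0.06647205  0.          0.          0.          0.        ] [ 568. -904.  646.] [[1.0, -0.01, 0.01], [0.0, -0.53, -0.85], [0.01, 0.85, -0.53]]
blue [([290, 159, 11, 6, 57], [294.6, 161.5])]
or [([356, 190, 15, 6, 70], [362.6, 193.1]), ([272, 266, 20, 17, 276], [281.9, 273.9]), ([324, 288, 17, 35, 429], [331.9, 304.5]), ([282, 343, 20, 13, 169], [291.4, 348.7])]
yel []
turq [([349, 56, 17, 45, 436], [354.9, 77.0]), ([283, 229, 17, 15, 199], [291.3, 235.3]), ([174, 312, 22, 22, 350], [184.4, 322.5])]
```

```bash
python3 - <<'E'
import cv2
a=cv2.imread("pics/top0.png")[90:340,130:530]
cv2.imwrite("pics/top0c.png",cv2.resize(a,None,fx=2,fy=2,interpolation=cv2.INTER_CUBIC))
E
```

```text
(no output)
```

View pics/top0c.png

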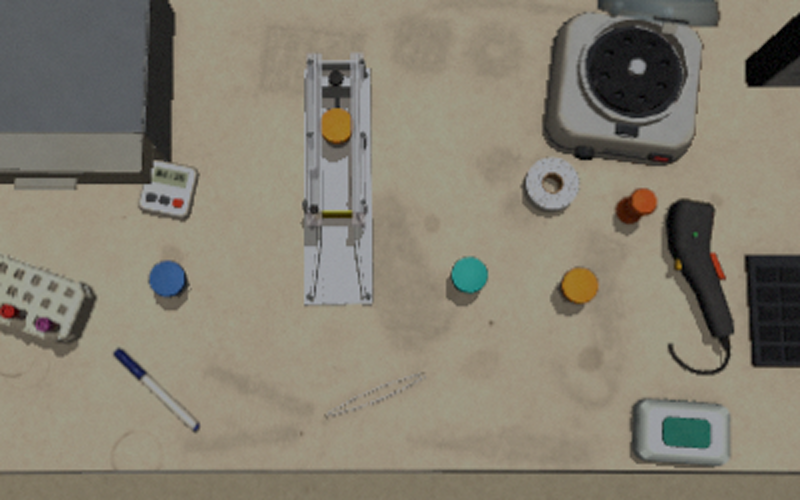

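View pics/side0.png

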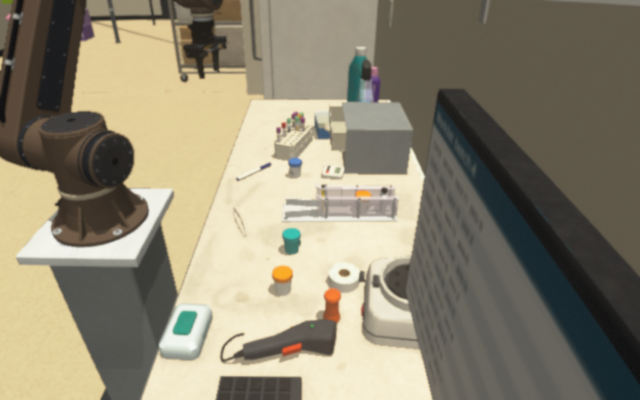

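The top view shows the blue-lidded cup at px (213,229), the magazine at about (299,180) running up the image, and the row cup's lid at (298,152). The waiting orange cup is at (420,232) and the turquoise look-alike at (364,227).

Things that could be taken for cup_blue are the pen cap (194,271), the caps in the tube rack (55,125) and the turquoise cup (364,227). By the description, the target is (213,229).

```bash
python3 - <<'E'
from h import *
T=[("blue",(213.2,229.1),50),("orange",(419.6,232.5),50),("turq",(364.2,227.1),50),("row",(297.6,152.3),56)]
for n,uv,z in T: print(n,onplane("top",[uv],z).round(1).tolist())
im=cv2.imread("pics/top0.png")
print("blue side",onplane("side",[(294.6,161.5)],48).round(1).tolist())
# yellow gate blob loosened
for lo,hi in(((22,100,60),(40,255,255)),):
    for b in blobs(im,lo,hi,8):
        if 270<b[1][0]<330: print(b,onplane("top",[b[1]],50).round(1))
# plate: front edge and sides near the entry, sub-pixel from gradient
g=cv2.GaussianBlur(cv2.cvtColor(im,cv2.COLOR_BGR2GRAY),(3,3),0).astype(float)
for r in (205,212,219,226,233,236):
    d=np.diff(g[r,270:330]); l=d[:20].argmax(); q=40+d[40:].argmin()
    print(r,270+l+.5,270+q+.5,onplane("top",[(270.5+l,r),(270.5+q,r)],6)[:,:2].round(1).tolist())
for c in (286,292,300,308,314):
    d=np.diff(g[225:255,c]); print(c,225.5+d.argmin(),onplane("top",[(c,225.5+d.argmin())],6)[:,:2].round(1).tolist())
print(proj("top",[[0,0,0],[100,0,0]]))
a=im[105:255,180:330]
cv2.imwrite("pics/c2.png",cv2.resize(a,None,fx=4,fy=4,interpolation=cv2.INTER_CUBIC))
E
```

```text
blue [[510.6, 233.6, 50.0]]
orange [[503.2, -261.2, 50.0]]
turq [[516.0, -128.4, 50.0]]
row [[699.3, 32.9, 56.0]]
blue side [[512.4, 236.5, 48.0]]
([291, 195, 15, 2, 19], [298.6, 195.8]) [[592.1  29.9  50. ]]
205 289.5 315.5 [[576.7, 53.7], [576.8, -11.5]]
212 287.5 315.5 [[558.9, 58.6], [559.0, -11.5]]
219 289.5 315.5 [[541.2, 53.4], [541.3, -11.5]]
226 289.5 315.5 [[523.6, 53.2], [523.7, -11.5]]
233 288.5 315.5 [[506.1, 55.6], [506.2, -11.5]]
236 288.5 312.5 [[498.7, 55.5], [498.7, -4.1]]
286 237.5 [[494.9, 61.7]]
292 240.5 [[487.5, 46.7]]
300 241.5 [[485.0, 26.9]]
308 241.5 [[485.0, 7.0]]
314 236.5 [[497.5, -7.8]]
[[310.26241419 451.62775964]
 [310.39902861 405.45791902]]
```

View pics/c2.png

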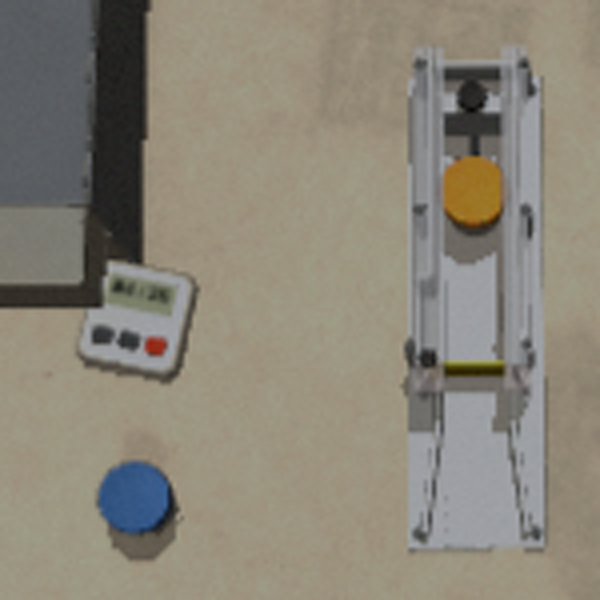

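The crop confirms the blue cup at crop (135,497), standing clear of everything. The magazine runs along world +x, with its front edge at crop y 548, the gate at y 368 and the end stop at about y 125. Next I work out the frame and the first move.

```bash
cat >> h.py <<'E'
from scipy.spatial.transform import Rotation as Ro
def tool(): 
    s=env.state(); return s,s["eef_pos"],Ro.from_euler("xyz",s["tcp_rot"]).as_matrix()
E
python3 - <<'E'
from h import *
c=np.array([(408,549),(545,547),(542,85),(411,85)])/4+[180,105]-.4
P=onplane("top",c,6);print(P.round(1).tolist())
for nm,uv,z in(("strip L front",(425,388),75),("strip R front",(517,388),75),("stop face",(472,135),50),("screw",(472,95),65),("gate L",(443,368),50),("gate R",(504,368),50)):
    print(nm,onplane("top",[np.array(uv)/4+[180,105]-.4],z).round(1).tolist())
s,p,R=tool();print(p,R.round(4).tolist())
d=np.array([510.6,234,160])-p;print((R.T@d/500).round(3))
E
```

```text
[[484.1, 72.4, 6.0], [485.4, -12.4, 6.0], [783.1, -10.3, 6.0], [782.7, 73.9, 6.0]]
strip L front [[573.5, 59.4, 75.0]]
strip R front [[573.7, 4.8, 75.0]]
stop face [[736.5, 33.3, 50.0]]
screw [[757.3, 33.0, 65.0]]
gate L [[590.1, 49.9, 50.0]]
gate R [[590.2, 12.9, 50.0]]
[192.22978018 594.5116169  228.12866359] [[-0.0004, 0.3077, 0.9515], [-0.0009, 0.9515, -0.3077], [-1.0, -0.0009, -0.0001]]
[ 0.137 -0.49   0.828]
```

Request:
{"method": "carry_out", "body": {
  "grip": [-0.4,-0.4,-0.4,-0.4,-0.4],
  "linear": [
    [0,0,0],
    [0,0,0],
    [0,0,0],
    [0,-0.072,0.0636],
    [0,-0.072,0.0636]
  ],
  "turn": [-0.035,-0.035,-0.0295,0,0]
}}

```text
t: 0.6
eef_pos: [255.8, 522.0, 228.0]
tcp_rot: [-2.081, 1.57, -2.078]
ft_force: [1.4, -0.2, -0.8]
opening: 0.703
```

Request:
{"method": "carry_out", "body": {
  "grip": [-0.4,-0.4,-0.4,-0.4,-0.4],
  "linear": [
    [0,-0.072,0.0636],
    [0,-0.072,0.0636],
    [0,-0.072,0.0636],
    [0,-0.072,0.0636],
    [0,-0.072,0.0636]
  ],
  "turn": [0,0,0,0,0]
}}

```text
t: 1.1
eef_pos: [415.8, 341.0, 228.5]
tcp_rot: [-3.076, 1.571, -3.076]
ft_force: [-0.3, 1.0, 0.2]
opening: 0.695
```

Request:
{"method": "carry_out", "body": {
  "grip": [-0.4,-0.4,-0.4,-0.4],
  "linear": [
    [0,-0.072,0.0636],
    [0,-0.072,0.0636],
    [0,-0.072,0.0636],
    [0,0,0]
  ],
  "turn": [0,0,0,0]
}}

```text
t: 1.5
eef_pos: [513.2, 230.8, 228.2]
tcp_rot: [-0.991, 1.57, -0.995]
ft_force: [-0.1, -0.3, 0.4]
opening: 0.696
```

```bash
python3 - <<'E'
from h import *
s,p,R=tool();print(s["t"],p,R.round(4).tolist(),s["opening"],s["ft_force"])
V=K("wrist")[2]; im=cams.read_camera("wrist"); cv2.imwrite("pics/w1.png",im)
print((-V[:3,:3].T@V[:3,3]).round(1),V[:3,:3].round(2).tolist())
for b in blobs(im,(100,100,50),(130,255,255),200): print(b,onplane("wrist",[b[1]],53,V).round(1))
E
```

```text
1.5 [513.23430012 230.83320413 228.1733418 ] [[0.0004, 0.0049, 1.0], [-0.0006, 1.0, -0.0049], [-1.0, -0.0006, 0.0004]] 0.6962609496728369 [-0.13237136 -0.33184318  0.44471717]
[432.6 230.8 384.9] [[0.01, 1.0, -0.0], [0.96, -0.0, 0.29], [0.29, -0.0, -0.96]]
([350, 74, 31, 32, 284], [365.4, 89.3]) [[414.9 278.2  53. ]]
([305, 161, 37, 37, 1086], [323.3, 179.3]) [[511.3 234.   53. ]]
([513, 214, 111, 62, 1486], [548.0, 236.3]) [[584.3 512.3  53. ]]
```

View pics/w1.png

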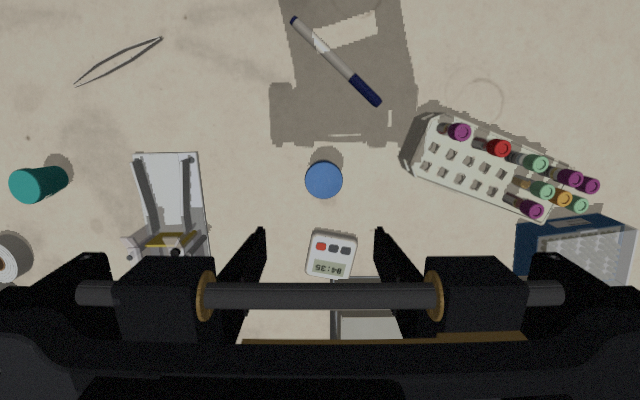

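The wrist view shows the blue lid at (323,179), which gives (511.3, 234.0). That agrees with the top view within 1 mm, and the rack and timer are clear of the fingers. I descend to grip at lid height.

Request:
{"method": "carry_out", "body": {
  "grip": [-0.4,-0.4,-0.4,-0.4,-0.4],
  "linear": [
    [0.09,0.0064,-0.004],
    [0.09,0,0],
    [0.08,0,0],
    [0.07,0,0],
    [0.042,0,0]
  ],
  "turn": [0,0,0,0,0]
}}

```text
t: 2.05
eef_pos: [506.4, 238.6, 40.1]
tcp_rot: [-2.88, 1.568, -2.879]
ft_force: [0.5, 1.1, 0.3]
opening: 0.702
```

Request:
{"method": "carry_out", "body": {
  "grip": [0,0.5,0.5,0.5],
  "linear": [
    [0,0,0],
    [0,0,0],
    [0,0,0],
    [0,0,0]
  ],
  "turn": [0,0,0,0]
}}

```text
t: 2.45
eef_pos: [508.7, 238.3, 44.0]
tcp_rot: [0.363, 1.569, 0.363]
ft_force: [0.1, 0.0, 0.2]
opening: 0.44
```

Request:
{"method": "carry_out", "body": {
  "grip": [0.5,0.5,0.5,0.5,0.5],
  "linear": [
    [0,0,0],
    [-0.02,0,0],
    [-0.05,0,0],
    [-0.06,0,0],
    [-0.04,-0.02,0]
  ],
  "turn": [0,0,0,0,0]
}}

```text
t: 2.95
eef_pos: [508.5, 228.4, 130.2]
tcp_rot: [0.387, 1.569, 0.387]
ft_force: [0.6, -0.2, -0.8]
opening: 0.439
```

Request:
{"method": "carry_out", "body": {
  "grip": [0.5,0.5,0.5,0.5,0.5],
  "linear": [
    [0,-0.06,0],
    [0,-0.08,0],
    [0,-0.06,0],
    [0,-0.03,0],
    [0,0,0]
  ],
  "turn": [0,0,0,0,0]
}}

```text
t: 3.45
eef_pos: [508.4, 111.5, 128.2]
tcp_rot: [0.162, 1.57, 0.16]
ft_force: [0.3, 0.1, -0.3]
opening: 0.44
```

```bash
python3 - <<'E'
from h import *
s,p,R=tool();print(s["t"],p,s["opening"],s["ft_force"],R[:,1].round(4))
V=K("wrist")[2]; im=cams.read_camera("wrist"); cv2.imwrite("pics/w2.png",im); np.save("V2.npy",V)
for b in blobs(im,(100,100,50),(130,255,255),200): print(b,onplane("wrist",[b[1]],p[2]+10,V).round(1))
E
```

```text
3.45 [508.37933462 111.5246843  128.24267772] 0.4403204488168692 [ 0.29267355  0.125922   -0.32477125] [2.6e-03 1.0e+00 1.0e-04]
([494, 70, 40, 45, 667], [514.2, 92.7]) [[420.5 203.2 138.2]]
([282, 224, 76, 59, 3798], [319.5, 256.3]) [[505.2 110.8 138.2]]
```

View pics/w2.png

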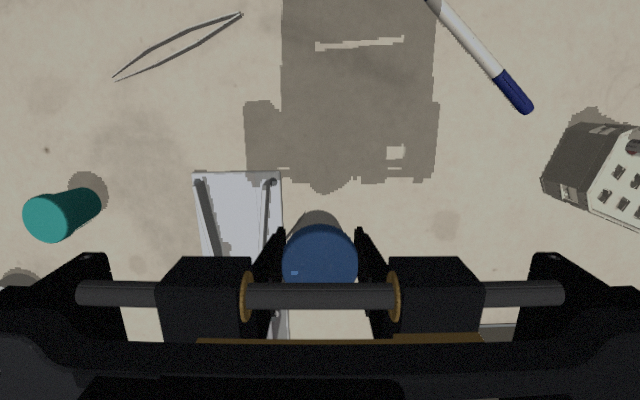

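The cup is held upright between the jaws with its lid at (320,260). The magazine's front corners are at about (193,172) and (281,171).

```bash
python3 - <<'E'
from h import *
V=np.load("V2.npy"); im=cv2.imread("pics/w2.png")
print("near lid edge",onplane("wrist",[(320,224),(282,262),(358,262)],137.2,V).round(1).tolist())
g=cv2.cvtColor(im,cv2.COLOR_BGR2GRAY).astype(float)
for r in (178,185,192,200,210,220):
    d=np.diff(cv2.GaussianBlur(g,(3,3),0)[r]); l=180+d[180:205].argmax(); q=262+d[262:295].argmin()
    P=onplane("wrist",[(l+.5,r),(q+.5,r)],6,V)[:,:2]; print(r,l,q,P.round(1).tolist(),P.mean(0).round(1))
for c in (205,220,240,255,265):
    d=np.diff(cv2.GaussianBlur(g,(3,3),0)[160:185,c]); r=160.5+d.argmax(); print(c,r,onplane("wrist",[(c,r)],6,V)[:,:2].round(1).tolist())
E
```

```text
near lid edge [[486.9, 111.1, 137.2], [509.2, 90.2, 137.2], [509.3, 131.9, 137.2]]
178 199 289 [[492.1, -4.2], [492.5, 82.2]] [492.3  39. ]
185 204 279 [[499.1, -0.1], [499.4, 72.4]] [499.2  36.2]
192 193 265 [[506.0, -11.7], [506.3, 58.6]] [506.1  23.4]
200 195 265 [[514.2, -10.7], [514.3, 58.2]] [514.2  23.7]
210 195 264 [[524.5, -12.0], [524.6, 56.6]] [524.5  22.3]
220 197 263 [[535.1, -11.3], [535.1, 55.0]] [535.1  21.9]
205 172.5 [[486.8, 1.8]]
220 173.5 [[487.9, 16.1]]
240 172.5 [[487.0, 35.4]]
255 172.5 [[487.1, 49.7]]
265 178.5 [[492.9, 58.8]]
```

Request:
{"method": "carry_out", "body": {
  "grip": [0.5,0.5,0.5,0.5,0.5],
  "linear": [
    [0,-0.05,0.018],
    [0,-0.06,0.018],
    [0,-0.04,0.012],
    [0,-0.012,0.006],
    [0,0,0]
  ],
  "turn": [0,0,0,0,0]
}}

```text
t: 4.0
eef_pos: [535.5, 32.3, 127.6]
tcp_rot: [1.245, 1.571, 1.244]
ft_force: [-0.6, 0.1, -0.3]
opening: 0.442
```

Request:
{"method": "carry_out", "body": {
  "grip": [0.5,0.5,0.5,0.5,0.5],
  "linear": [
    [0.04,0,0],
    [0.05,0,0],
    [0.03,0,0],
    [0.016,0,0],
    [0.008,0,0]
  ],
  "turn": [0,0,0,0,0]
}}

```text
t: 4.5
eef_pos: [535.0, 32.9, 55.1]
tcp_rot: [2.891, 1.57, 2.891]
ft_force: [0.0, -0.2, -0.7]
opening: 0.442
```

Request:
{"method": "carry_out", "body": {
  "grip": [0.5,0.5,0.5],
  "linear": [
    [0.004,0,0],
    [0.002,0,0],
    [0,0,0]
  ],
  "turn": [0,0,0]
}}

```text
t: 4.8
eef_pos: [535.4, 31.9, 53.1]
tcp_rot: [0.08, 1.57, 0.079]
ft_force: [-0.3, 0.1, -0.3]
opening: 0.444
```

Request:
{"method": "carry_out", "body": {
  "grip": [0.5,0.5,0.5,0.5],
  "linear": [
    [0.002,-0.001,0],
    [0.002,-0.001,0],
    [0.001,0,0],
    [0,0,0]
  ],
  "turn": [0,0,0,0]
}}

```text
t: 5.2
eef_pos: [535.2, 30.8, 50.1]
tcp_rot: [0.769, 1.571, 0.769]
ft_force: [0.0, 0.6, 0.3]
opening: 0.439
```

Request:
{"method": "carry_out", "body": {
  "grip": [0.5,0.5,0.5],
  "linear": [
    [0.001,0,0],
    [0.001,0,0],
    [0,0,0]
  ],
  "turn": [0,0,0]
}}

```text
t: 5.5
eef_pos: [535.8, 30.7, 49.9]
tcp_rot: [-0.047, 1.569, -0.047]
ft_force: [-0.2, -1.3, 8.7]
opening: 0.441
```

Request:
{"method": "carry_out", "body": {
  "grip": [0.5,0,-0.3,-0.3,-0.3],
  "linear": [
    [-0.001,0,0],
    [0,0,0],
    [0,0,0],
    [0,0,0],
    [-0.02,0,0]
  ],
  "turn": [0,0,0,0,0]
}}

```text
t: 6.0
eef_pos: [534.6, 30.9, 59.0]
tcp_rot: [3.034, 1.569, 3.034]
ft_force: [-0.1, -0.2, -0.0]
opening: 0.64
```

Request:
{"method": "carry_out", "body": {
  "grip": [-0.3,-0.3,1,1,1],
  "linear": [
    [-0.06,0,0],
    [-0.06,0,-0.03],
    [0,0,-0.04],
    [0,0,-0.015],
    [0,0,0]
  ],
  "turn": [0,0,0,0,0]
}}

```text
t: 6.5
eef_pos: [492.1, 30.9, 119.9]
tcp_rot: [2.646, 1.571, 2.645]
ft_force: [0.1, 0.6, 0.1]
opening: 0.453
```

```bash
python3 - <<'E'
from h import *
s,p,R=tool();print(s["t"],p,s["opening"],s["ft_force"],R[:,1].round(4))
V=K("wrist")[2]; im=cams.read_camera("wrist"); im2=cams.read_camera("top"); np.save("V3.npy",V); cv2.imwrite("pics/w3.png",im);cv2.imwrite("pics/top3.png",im2)
for b in blobs(im,(100,100,50),(130,255,255),200): print(b,onplane("wrist",[b[1]],59,V).round(1))
for b in blobs(im2,(100,100,50),(130,255,255),40): print(b,onplane("top",[b[1]],57,None).round(1))
E
```

```text
6.5 [492.14968946  30.87990398 119.93094851] 0.45323540454280586 [0.14780077 0.61792357 0.10449491] [2.e-04 1.e+00 1.e-04]
([583, 93, 35, 43, 605], [600.6, 114.8]) [[413.7 236.9  59. ]]
([293, 242, 52, 41, 1806], [318.9, 263.9]) [[533.2  29.5  59. ]]
([34, 113, 44, 20, 393], [54.3, 125.5]) [[762.3 621.9  57. ]]
([188, 265, 14, 14, 71], [194.3, 271.4]) [[410.2 272.7  57. ]]
```

View pics/w3.png

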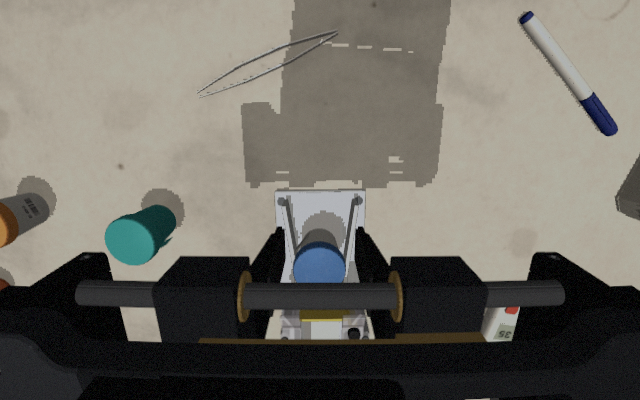

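The cup stands upright in the entry, on the centre line between the guides, with its lid at (319,264). The closed fingers are just behind it, so I descend behind the cup.

Request:
{"method": "carry_out", "body": {
  "grip": [1,1,1,1,1],
  "linear": [
    [0,0,0],
    [0.04,0,0],
    [0.05,0,0],
    [0.035,0,0],
    [0.014,0,0]
  ],
  "turn": [0,0,0,0,0]
}}

```text
t: 7.1
eef_pos: [492.5, 30.9, 48.3]
tcp_rot: [3.032, 1.568, 3.032]
ft_force: [-0.5, -0.3, -0.2]
opening: 0.008
```

Request:
{"method": "carry_out", "body": {
  "grip": [1,1,1,1,1],
  "linear": [
    [0,0,0],
    [0,0,0.006],
    [0,0,0.006],
    [0,0,0.006],
    [0,0,0.006]
  ],
  "turn": [0,0,0,0,0]
}}

```text
t: 7.6
eef_pos: [505.2, 30.8, 50.6]
tcp_rot: [0.029, 1.57, 0.029]
ft_force: [0.4, -0.5, 0.0]
opening: 0.004
```

Request:
{"method": "carry_out", "body": {
  "grip": [1,1,1,1,1],
  "linear": [
    [0,0,0.004],
    [0,0,0.005],
    [0,0,0.006],
    [0,0,0.006],
    [0,0,0.006]
  ],
  "turn": [0,0,0,0,0]
}}

```text
t: 8.1
eef_pos: [518.5, 30.8, 50.1]
tcp_rot: [0.909, 1.571, 0.909]
ft_force: [0.8, -0.2, 1.3]
opening: 0.007
```

Request:
{"method": "carry_out", "body": {
  "grip": [1,1,1,1,1],
  "linear": [
    [0,0,0.006],
    [0,0,0.006],
    [0,0,0.006],
    [0,0,0.006],
    [0,0,0.006]
  ],
  "turn": [0,0,0,0,0]
}}

```text
t: 8.6
eef_pos: [533.5, 30.8, 50.1]
tcp_rot: [0.854, 1.571, 0.854]
ft_force: [0.9, -1.0, -0.8]
opening: 0.003
```

```bash
python3 - <<'E'
from h import *
s,p,R=tool();print(s["t"],p,s["ft_force"])
im=cams.read_camera("side"); cv2.imwrite("pics/s4.png",cv2.resize(im[150:250,240:420],None,fx=4,fy=4,interpolation=cv2.INTER_CUBIC))
E
```

```text
8.6 [533.464366    30.83914351  50.13177176] [ 0.92463697 -1.00944873 -0.79315625]
```

View pics/s4.png

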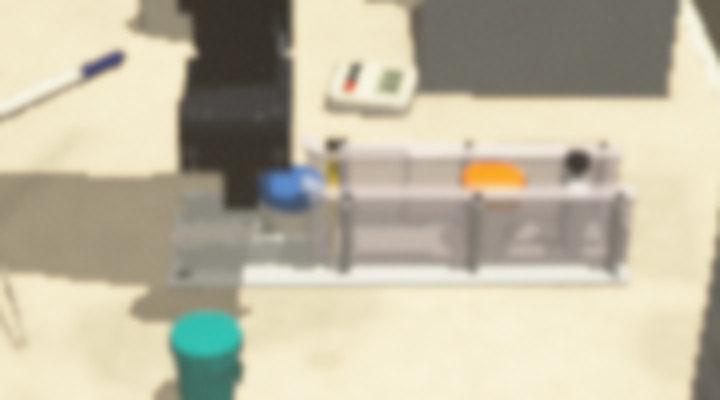

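The side view shows the blue cup upright at crop (290,188), entering the lane ahead of the finger. The gate is at (333,172) and the row cup at (493,177).

Request:
{"method": "carry_out", "body": {
  "grip": [1,1,1,1,1],
  "linear": [
    [0,0,0.006],
    [0,0,0.006],
    [0,0,0.006],
    [0,0,0.006],
    [0,0,0.006]
  ],
  "turn": [0,0,0,0,0]
}}

```text
t: 9.15
eef_pos: [548.3, 30.8, 50.1]
tcp_rot: [2.784, 1.571, 2.783]
ft_force: [-0.6, -1.0, -0.5]
opening: 0.003
```

Request:
{"method": "carry_out", "body": {
  "grip": [1,1,1,1,1],
  "linear": [
    [0,0,0.006],
    [0,0,0.006],
    [0,0,0.006],
    [0,0,0.006],
    [0,0,0.006]
  ],
  "turn": [0,0,0,0,0]
}}

```text
t: 9.65
eef_pos: [563.5, 30.9, 50.1]
tcp_rot: [0.631, 1.571, 0.631]
ft_force: [-1.3, 0.4, 0.1]
opening: 0.008
```

Request:
{"method": "carry_out", "body": {
  "grip": [1,1,1,1,1],
  "linear": [
    [0,0,0.006],
    [0,0,0.006],
    [0,0,0.006],
    [0,0,0.006],
    [0,0,0.006]
  ],
  "turn": [0,0,0,0,0]
}}

```text
t: 10.15
eef_pos: [578.5, 30.8, 50.1]
tcp_rot: [0.441, 1.571, 0.441]
ft_force: [-1.1, -0.6, 0.0]
opening: 0.002
```

Request:
{"method": "carry_out", "body": {
  "grip": [1,1,1,1,1],
  "linear": [
    [0,0,0.006],
    [0,0,0.006],
    [0,0,0.006],
    [0,0,0.006],
    [0,0,0.006]
  ],
  "turn": [0,0,0,0,0]
}}

```text
t: 10.65
eef_pos: [593.5, 30.8, 50.1]
tcp_rot: [0.469, 1.571, 0.469]
ft_force: [-0.6, 0.9, -0.5]
opening: 0.007
```

Request:
{"method": "carry_out", "body": {
  "grip": [1,1,1,1,1],
  "linear": [
    [0,0,0.006],
    [0,0,0.006],
    [0,0,0.006],
    [0,0,0.006],
    [0,0,0.006]
  ],
  "turn": [0,0,0,0,0]
}}

```text
t: 11.15
eef_pos: [608.5, 30.8, 50.2]
tcp_rot: [0.476, 1.571, 0.476]
ft_force: [0.2, 0.9, -0.8]
opening: 0.002
```

Request:
{"method": "carry_out", "body": {
  "grip": [1,1,1,1,1],
  "linear": [
    [0,0,0.004],
    [0,0,0.004],
    [0,0,0.004],
    [0,0,0.004],
    [0,0,0.004]
  ],
  "turn": [0,0,0,0,0]
}}

```text
t: 11.65
eef_pos: [618.3, 30.8, 50.1]
tcp_rot: [2.317, 1.571, 2.316]
ft_force: [-0.6, -0.5, -0.3]
opening: 0.003
```

```bash
python3 - <<'E'
from h import *
s,p,R=tool();print(s["t"],p,s["ft_force"])
im=cams.read_camera("side"); cv2.imwrite("pics/s5.png",cv2.resize(im[150:250,240:420],None,fx=4,fy=4,interpolation=cv2.INTER_CUBIC))
E
```

```text
11.65 [618.31088511  30.77099502  50.13126915] [-0.64035275 -0.52521437 -0.32209658]
```

View pics/s5.png

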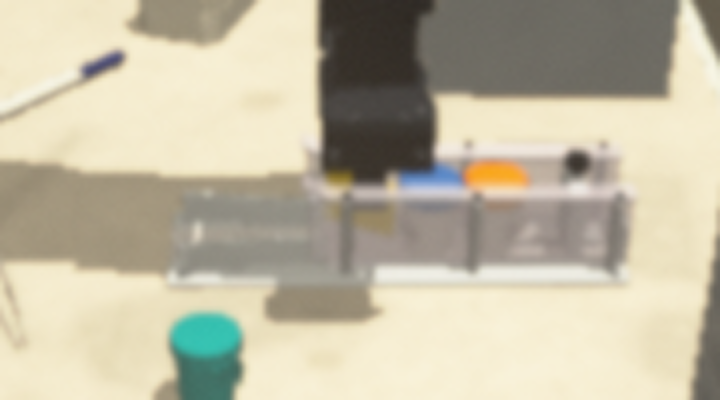

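The side view shows blue at (430,180), right behind orange at (497,177), both upright, with the stop about 20 mm further on. I slow down from here.

Request:
{"method": "carry_out", "body": {
  "grip": [1,1,1,1,1],
  "linear": [
    [0,0,0.004],
    [0,0,0.004],
    [0,0,0.004],
    [0,0,0.003],
    [0,0,0]
  ],
  "turn": [0,0,0,0,0]
}}

```text
t: 12.2
eef_pos: [626.0, 30.8, 50.1]
tcp_rot: [0.181, 1.57, 0.181]
ft_force: [0.7, -0.8, -0.5]
opening: 0.008
```

Request:
{"method": "carry_out", "body": {
  "grip": [1,1,1,1],
  "linear": [
    [0,0,0.002],
    [0,0,0.002],
    [0,0,0.002],
    [0,0,0]
  ],
  "turn": [0,0,0,0]
}}

```text
t: 12.6
eef_pos: [628.8, 30.8, 50.1]
tcp_rot: [0.37, 1.571, 0.37]
ft_force: [0.0, -0.8, -0.4]
opening: 0.004
```

Request:
{"method": "carry_out", "body": {
  "grip": [1,1,1,1],
  "linear": [
    [0,0,0.002],
    [0,0,0.002],
    [0,0,0.001],
    [0,0,0]
  ],
  "turn": [0,0,0,0]
}}

```text
t: 13.0
eef_pos: [631.3, 30.8, 50.1]
tcp_rot: [0.695, 1.571, 0.695]
ft_force: [0.8, 0.9, 1.0]
opening: 0.008
```

Request:
{"method": "carry_out", "body": {
  "grip": [1,1,1,1],
  "linear": [
    [0,0,0.002],
    [0,0,0.002],
    [0,0,0],
    [0,0,0]
  ],
  "turn": [0,0,0,0]
}}

```text
t: 13.4
eef_pos: [633.3, 30.8, 50.2]
tcp_rot: [0.212, 1.571, 0.212]
ft_force: [0.2, -0.6, -0.1]
opening: 0.003
```

Request:
{"method": "carry_out", "body": {
  "grip": [1,1,1,1],
  "linear": [
    [0,0,0.002],
    [0,0,0.002],
    [0,0,0],
    [0,0,0]
  ],
  "turn": [0,0,0,0]
}}

```text
t: 13.8
eef_pos: [635.3, 30.8, 50.1]
tcp_rot: [0.386, 1.571, 0.386]
ft_force: [-0.5, -0.9, 0.6]
opening: 0.007
```

Request:
{"method": "carry_out", "body": {
  "grip": [1,1,1,1],
  "linear": [
    [0,0,0.002],
    [0,0,0.001],
    [0,0,0],
    [0,0,0]
  ],
  "turn": [0,0,0,0]
}}

```text
t: 14.2
eef_pos: [636.7, 30.8, 50.1]
tcp_rot: [0.55, 1.571, 0.55]
ft_force: [0.4, -1.0, -0.6]
opening: 0.003
```

Request:
{"method": "carry_out", "body": {
  "grip": [1,1,1,1],
  "linear": [
    [0,0,0.002],
    [0,0,0.001],
    [0,0,0],
    [0,0,0]
  ],
  "turn": [0,0,0,0]
}}

```text
t: 14.6
eef_pos: [638.3, 30.8, 50.1]
tcp_rot: [0.37, 1.571, 0.369]
ft_force: [-0.1, -1.2, 0.1]
opening: 0.006
```

Request:
{"method": "carry_out", "body": {
  "grip": [1,1,1,1],
  "linear": [
    [0,0,0.002],
    [0,0,0.001],
    [0,0,0],
    [0,0,0]
  ],
  "turn": [0,0,0,0]
}}

```text
t: 15.0
eef_pos: [639.8, 30.8, 50.1]
tcp_rot: [0.439, 1.571, 0.439]
ft_force: [-0.3, -1.0, 0.5]
opening: 0.002
```

Request:
{"method": "carry_out", "body": {
  "grip": [1,1,1,1],
  "linear": [
    [0,0,0.002],
    [0,0,0.001],
    [0,0,0],
    [0,0,0]
  ],
  "turn": [0,0,0,0]
}}

```text
t: 15.4
eef_pos: [641.2, 30.8, 50.1]
tcp_rot: [0.36, 1.571, 0.36]
ft_force: [-0.4, -0.6, -0.4]
opening: 0.003
```

Request:
{"method": "carry_out", "body": {
  "grip": [1,1,1,1],
  "linear": [
    [0,0,0.001],
    [0,0,0.001],
    [0,0,0],
    [0,0,0]
  ],
  "turn": [0,0,0,0]
}}

```text
t: 15.8
eef_pos: [642.2, 30.8, 50.1]
tcp_rot: [0.745, 1.571, 0.745]
ft_force: [0.1, -1.2, -0.2]
opening: 0.001
```

Request:
{"method": "carry_out", "body": {
  "grip": [1,1,1,1],
  "linear": [
    [0,0,0.001],
    [0,0,0.001],
    [0,0,0.001],
    [0,0,0]
  ],
  "turn": [0,0,0,0]
}}

```text
t: 16.2
eef_pos: [643.8, 30.8, 50.1]
tcp_rot: [0.429, 1.571, 0.429]
ft_force: [-0.5, 0.1, 0.2]
opening: 0.002
```

Request:
{"method": "carry_out", "body": {
  "grip": [1,1,1,1],
  "linear": [
    [0,0,0.001],
    [0,0,0.001],
    [0,0,0.001],
    [0,0,0]
  ],
  "turn": [0,0,0,0]
}}

```text
t: 16.6
eef_pos: [645.3, 30.8, 50.1]
tcp_rot: [0.673, 1.571, 0.673]
ft_force: [-0.2, -1.1, 0.5]
opening: 0.007
```

Request:
{"method": "carry_out", "body": {
  "grip": [1,1,1,1],
  "linear": [
    [0,0,0.001],
    [0,0,0.001],
    [0,0,0.001],
    [0,0,0]
  ],
  "turn": [0,0,0,0]
}}

```text
t: 17.0
eef_pos: [646.8, 30.8, 50.1]
tcp_rot: [0.583, 1.571, 0.583]
ft_force: [0.4, -1.6, 0.0]
opening: 0.006
```

```bash
python3 - <<'E'
from h import *
s,p,R=tool();print(s["t"],p,s["ft_force"])
im=cams.read_camera("side"); a=cv2.resize(im[170:220,300:410],None,fx=6,fy=6,interpolation=cv2.INTER_CUBIC)
im=cams.read_camera("top"); b=cv2.resize(im[105:180,265:335],None,fx=4,fy=4,interpolation=cv2.INTER_CUBIC)
c=np.zeros((600,660,3),np.uint8);c[:300]=a;c[300:,:280]=b;cv2.imwrite("pics/s6.png",c)
E
```

```text
17.0 [646.78657819  30.81078655  50.14630852] [ 0.4065434  -1.64747478  0.00738486]
```

View pics/s6.png

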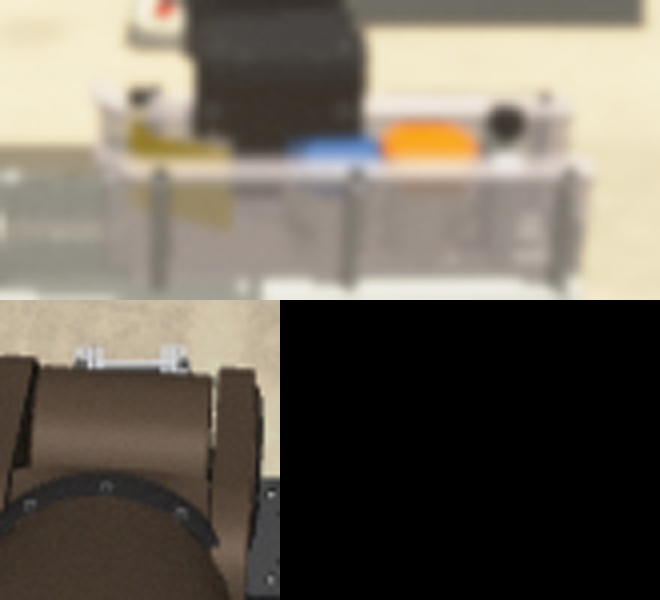

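The side view shows blue (335,152) and orange (430,143) touching. The orange lid's edge at 478 is about 5 mm short of the stop at 490, and the gate is held open by the finger.

Request:
{"method": "carry_out", "body": {
  "grip": [1,1,1,1],
  "linear": [
    [0,0,0.001],
    [0,0,0.001],
    [0,0,0.001],
    [0,0,0]
  ],
  "turn": [0,0,0,0]
}}

```text
t: 17.5
eef_pos: [648.3, 30.8, 50.1]
tcp_rot: [0.829, 1.571, 0.828]
ft_force: [0.9, 0.6, 0.3]
opening: 0.005
```

Request:
{"method": "carry_out", "body": {
  "grip": [1,1,1,1],
  "linear": [
    [0,0,0.001],
    [0,0,0.001],
    [0,0,0],
    [0,0,0]
  ],
  "turn": [0,0,0,0]
}}

```text
t: 17.9
eef_pos: [649.2, 30.8, 50.1]
tcp_rot: [0.833, 1.571, 0.833]
ft_force: [0.2, 0.5, 0.5]
opening: -0.001
```

Request:
{"method": "carry_out", "body": {
  "grip": [1,1,1,1],
  "linear": [
    [0,0,0.001],
    [0,0,0.001],
    [0,0,0],
    [0,0,0]
  ],
  "turn": [0,0,0,0]
}}

```text
t: 18.3
eef_pos: [650.2, 30.8, 50.1]
tcp_rot: [0.962, 1.571, 0.962]
ft_force: [-0.1, 0.4, -0.0]
opening: 0.006
```

Request:
{"method": "carry_out", "body": {
  "grip": [1,1,1,1],
  "linear": [
    [0,0,0.001],
    [0,0,0.001],
    [0,0,0],
    [0,0,0]
  ],
  "turn": [0,0,0,0]
}}

```text
t: 18.7
eef_pos: [651.2, 30.8, 50.1]
tcp_rot: [1.053, 1.571, 1.053]
ft_force: [-0.7, -0.5, 0.1]
opening: 0.003
```

Request:
{"method": "carry_out", "body": {
  "grip": [1,1,1,1],
  "linear": [
    [0,0,0.001],
    [0,0,0.001],
    [0,0,0],
    [0,0,0]
  ],
  "turn": [0,0,0,0]
}}

```text
t: 19.1
eef_pos: [652.2, 30.8, 50.1]
tcp_rot: [1.996, 1.571, 1.995]
ft_force: [0.0, 1.1, -0.1]
opening: 0.009
```

Request:
{"method": "carry_out", "body": {
  "grip": [1,1,1,1],
  "linear": [
    [0,0,0.001],
    [0,0,0.001],
    [0,0,0],
    [0,0,0]
  ],
  "turn": [0,0,0,0]
}}

```text
t: 19.5
eef_pos: [652.8, 30.8, 50.1]
tcp_rot: [3.024, 1.57, 3.024]
ft_force: [-4.5, -1.4, 2.1]
opening: 0.005
```

Contact with the stop reads 4.5 N. A hair more will make a clear firm seat.

Request:
{"method": "carry_out", "body": {
  "grip": [1,1,1],
  "linear": [
    [0,0,0.0005],
    [0,0,0],
    [0,0,0]
  ],
  "turn": [0,0,0]
}}

```text
t: 19.8
eef_pos: [652.9, 30.8, 50.1]
tcp_rot: [3.042, 1.57, 3.042]
ft_force: [-5.7, -0.5, 3.5]
opening: 0.004
```

The row is firm at 5.7 N. I back off a little and lift the finger straight out.

Request:
{"method": "carry_out", "body": {
  "grip": [1,1,1,1,1],
  "linear": [
    [0,0,-0.001],
    [0,0,-0.003],
    [-0.01,0,0],
    [-0.03,0,0],
    [-0.06,0,0]
  ],
  "turn": [0,0,0,0,0]
}}

```text
t: 20.3
eef_pos: [651.0, 30.8, 100.0]
tcp_rot: [3.033, 1.569, 3.033]
ft_force: [0.4, -1.1, 0.5]
opening: 0.005
```

Request:
{"method": "carry_out", "body": {
  "grip": [1,1,1,1,1],
  "linear": [
    [-0.08,0,0],
    [-0.08,0,-0.02],
    [-0.04,0,-0.08],
    [0,0,-0.08],
    [0,0,-0.04]
  ],
  "turn": [0,0,0,0,0]
}}

```text
t: 20.8
eef_pos: [539.3, 31.0, 202.3]
tcp_rot: [-0.03, 1.568, -0.03]
ft_force: [0.2, 0.1, 0.7]
opening: 0.004
```

Request:
{"method": "carry_out", "body": {
  "grip": [1,1,1,1,1],
  "linear": [
    [0,0.08,-0.02],
    [0,0.09,0],
    [0,0.09,0],
    [0,0.09,0],
    [0,0.05,0]
  ],
  "turn": [0,0,0,0,0]
}}

```text
t: 21.3
eef_pos: [531.4, 233.9, 201.7]
tcp_rot: [0.454, 1.568, 0.455]
ft_force: [-0.1, -0.8, 0.3]
opening: 0.004
```

```bash
python3 - <<'E'
from h import *
s,p,R=tool();print(s["t"],p,s["ft_force"])
im=cams.read_camera("side"); a=cv2.resize(im[170:220,300:410],None,fx=6,fy=6,interpolation=cv2.INTER_CUBIC)
im=cams.read_camera("top"); b=cv2.resize(im[105:180,265:335],None,fx=4,fy=4,interpolation=cv2.INTER_CUBIC)
im2=cv2.resize(im[180:255,265:335],None,fx=4,fy=4,interpolation=cv2.INTER_CUBIC)
c=np.zeros((600,660,3),np.uint8);c[:300]=a;c[300:,:280]=b;c[300:,300:580]=im2;cv2.imwrite("pics/s7.png",c)
for nm,lo,hi in(("blue",(100,100,50),(130,255,255)),("or",(5,130,80),(20,255,255)),("yel",(22,100,60),(40,255,255))):
    for bb in blobs(im,lo,hi,8):
        if bb[1][1]>100: print(nm,bb,onplane("top",[bb[1]],56).round(1))
E
```

```text
21.3 [531.43613381 233.85566276 201.70328626] [-0.0529376  -0.82095578  0.28918052]
blue ([41, 111, 5, 6, 20], [43.6, 113.4]) [[792.8 649.9  56. ]]
blue ([34, 113, 43, 20, 378], [54.5, 125.7]) [[762.1 621.9  56. ]]
blue ([291, 151, 14, 17, 210], [298.0, 158.9]) [[682.7  31.8  56. ]]
or ([291, 133, 14, 18, 210], [297.4, 141.4]) [[726.9  33.5  56. ]]
or ([438, 184, 20, 14, 161], [449.8, 190.7]) [[ 604.4 -336.2   56. ]]
or ([485, 217, 8, 13, 41], [488.3, 223.0]) [[ 525.9 -424.7   56. ]]
or ([99, 221, 7, 7, 30], [101.6, 223.4]) [[523.5 494.6  56. ]]
or ([411, 224, 18, 18, 255], [419.5, 232.5]) [[ 502.6 -259.7   56. ]]
yel ([291, 195, 15, 4, 46], [298.4, 196.9]) [[588.4  30.2  56. ]]
```

View pics/s7.png

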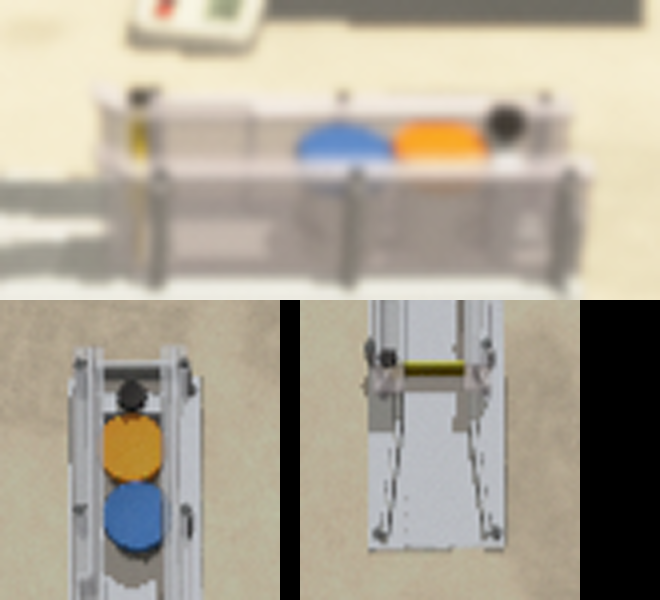

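The gate is shut, straight across at (433,369). Blue (133,515) and orange (131,448) stand upright and touching, with orange against the stop. The waiting cup has not moved. I let it settle, then hand in.

Request:
{"method": "carry_out", "body": {
  "grip": [1,1,1,1,1],
  "linear": [
    [0,0,0],
    [0,0,0],
    [0,0,0],
    [0,0,0],
    [0,0,0]
  ],
  "turn": [0,0,0,0,0]
}}

```text
t: 21.9
eef_pos: [531.7, 230.2, 200.2]
tcp_rot: [0.776, 1.571, 0.775]
ft_force: [-1.2, 0.9, -0.2]
opening: 0.007
```

```bash
python3 - <<'E'
from h import *
im=cams.read_camera("top")
m=cv2.inRange(cv2.cvtColor(im,cv2.COLOR_BGR2HSV),(22,100,60),(40,255,255))[190:203,286:312]
ys,xs=np.nonzero(m); print("gate slope",np.polyfit(xs,ys,1)[0])
print(env.job_done(), env.state()["t"])
E
```

```text
gate slope -0.028159473582349853
the job is handed in; nothing more can be done
the job is handed in; nothing more can be done
```

The blue-lidded cup is loaded and the job is handed in at about 22 s; the hand-in reports no verdict. I set the cup in the entry and pushed it with the closed fingers through the gate at about 30 mm/s. I slowed for the last 25 mm and felt the end stop at TCP x ≈ 653 mm. There I pressed the row to about 5.7 N at the wrist, then backed off 2 mm and lifted the hand out.

**Last checks, from the top and side views:**
- **Row:** the blue cup is about 93 mm and the orange about 137 mm past the magazine's origin. Both looked upright.
- **Cup spacing:** the centres measured 44 mm apart, slightly more than the 42 mm expected for touching lids and within the 47 mm limit.
- **Gate:** it lies straight across the lane, with a slope of about 0.03 rad in the image, so it is shut.
- **Waiting cup:** the orange-lidded cup measured within 2 mm of where it started.
- **Hand:** it stands clear of everything, and the wrist force is at noise level.

**Disagreement:** my first estimate of the stop from the top picture was about 11 mm short of where it was felt, so the stop position rests on the feel.

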